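# Bolt the bottle carrying rack and hold it ready to go

## Task

The oak carrying rack is loaded with four corked medicine bottles and must be made ready to carry. First, with the rack still standing on the counter, slide the brass barrel bolt on its hold-down board fully home in its keeper; then take the rack by its oak carrying handle, lift it straight up about 10 cm clear of the counter and finish while holding it there, still and level, with all four bottles standing in it. Do not put it down or let go at the end, do not tip it on the way, and leave everything else on the counter where it stands.

Things in the scene. Friction and masses are not known exactly. Their poses are not given: they have to be found in the camera images.
- rack: oak bottle rack standing loose on the counter, 84 mm wide (its x), 328 mm long (its y), 0.85 kg with its bottles, weight near the middle of its length. Origin: centre of its underside; z up; y points to the end with the brass keeper. A base with four square wells, an 18 mm thick post at each end, and between them a hinged hold-down board, its top 83 mm above the underside
- rack_grip (a point): middle of the rack's oak carrying handle, on its centre line, 131 mm above its underside. A flat-sided bar 16 mm wide (rack x), 18 mm high, 122 mm long (rack y), fixed to the board on two brass posts 54 mm either side of the middle; 39 mm free under the bar; cork tops end 15 mm below its underside
- bolt_knob (a point): centre of the barrel bolt's upright brass knob, 16 mm diameter, 20 mm high, its top 38 mm above the board; under it an 8 mm stem on an 8 mm rod lying along rack y, 6.5 mm above the board. The rod's two brass guides are 13 mm high, 21 mm wide, their middles at rack y = 90.5 and 139.5 mm. Knob at rack x = 0, y = 104 mm with the bolt fully drawn
- keeper (a point): the brass keeper loop (staple, 21 mm wide, 14.5 mm high over the post top) on the rack's +y end post, this point at the middle of its hole, where the bolt enters; 154 mm from the rack's middle along its y
- bolt (a joint): travel of the barrel bolt in m: 0 = fully drawn, 0.024 = fully home against its stop, moving along the rack's +y axis. It slides with about 1.5 N of friction, has no spring and stays where it is left; its tip enters the keeper at 0.011 and is right through it at 0.018.
- board (a joint): angle of the oak hold-down board in rad: 0 = closed, grows as its +y end swings up. 72 mm wide, 9 mm thick, hinged to the rack's -y end post, held down only by the bolt at the +y end; no spring. Handle and bolt are mounted on it: lift the handle with the bolt not home and the board swings up while the rack stays behind
- bottle1: corked cobalt glass bottle, 38 mm diameter, 99 mm high with cork, about 75 g; origin at the centre of its underside. Stands in the rack's well at y = -77 mm, 8 mm above the rack's underside; its neck passes through a 23 mm square hole in the hold-down board, cork top 107 mm above the rack's underside
- bottle2: same bottle, in the well at y = -31 mm of the rack
- bottle3: same bottle, in the well at y = +31 mm of the rack
- bottle4: same bottle, in the well at y = +77 mm of the rack, next to the bolt
- mortar: bystander: white porcelain mortar 108 mm across and 82 mm high with its pestle standing in it (to 140 mm high); origin at the centre of its underside
- pill_tile: bystander: square white ceramic pill tile, 150 x 150 x 10 mm, origin at the centre of its underside; a spatula lies on it
- spatula: bystander: spatula 150 mm long lying on the pill tile
- bell: bystander: nickel counter bell, 92 mm across and 63 mm high with a push button on top, origin at the centre of its underside
- ointment_jar: bystander: white porcelain lidded jar, 76 mm across and 79 mm high, origin at the centre of its underside
- pastille_tin: bystander: flat metal tin, 87 x 62 x 29 mm, origin at the centre of its underside
There are look-alikes about, which are no part of the job. Leave any pink look-alike of the bottle3 alone.

How it is judged (in metres and radians):
On the way, in this order (a step that is already met when the one before it is completed fails the run):
1. the bolt is slid fully home while the rack stands on the counter (value of joint bolt above 0.0215 m and height (world z) of rack below 0.01 m), for 0.2 s.
2. the rack is lifted clear of the counter, level, by its handle (height (world z) of rack above 0.04 m and angle between rack's own z axis and vertical below 0.12 rad and contact force between the fingers and rack above 2 N and distance between the grasp point and rack_grip below 0.065 m), for 0.3 s.
At the end, for the whole second after the job is handed in: The fingers hold the handle and carry the rack 70 to 150 mm above the counter, within 200 mm of its start, within 0.10 rad of level, still (under 30 mm/s, 0.15 rad/s), touching nothing else; bolt at least 21.5 mm home, board closed (under 0.03 rad), all four bottles upright in their wells (height (world z) of rack between 0.07 and 0.15 m and angle between rack's own z axis and vertical below 0.1 rad and linear speed of rack below 0.03 m/s and angular speed of rack below 0.15 rad/s and contact force between the fingers and rack above 2 N and distance between the grasp point and rack_grip below 0.065 m and value of joint bolt above 0.0215 m and value of joint board below 0.03 rad and contact force between rack and mortar below 0.2 N and contact force between rack and ointment_jar below 0.2 N and contact force between rack and bell below 0.2 N and distance between each of bottle1, bottle4 and rack below 0.09 m and distance between each of bottle2, bottle3 and rack below 0.045 m and angle between each of bottle1, bottle2, bottle3, bottle4's own z axis and vertical below 0.25 rad and contact force between rack and pastille_tin below 0.2 N and contact force between rack and pill_tile below 0.2 N and contact force between rack and spatula below 0.2 N and distance of rack from where it was at the start of the episode below 0.2 m); the arm keeps its last pose, push and grip.
It fails at once if the rack is tipped more than 0.25 rad (14 degrees) (angle between rack's own z axis and vertical above 0.25 rad).
It fails at once if the rack leaves the counter, or its board is opened, before the bolt is home (value of joint bolt below 0.018 m and (height (world z) of rack above 0.015 m or value of joint board above 0.08 rad)).
It fails at once if a bystander on the counter is moved more than 20 mm (distance of any of mortar, ointment_jar, bell, pill_tile, spatula, pastille_tin from where it was at the start of the episode above 0.02 m).
It also fails if it takes over 45 s, if anything falls off the work surface, if the arm or the gripper's body presses on something with over 40 N, if the wrist force passes 120 N, or if a joint passes its speed limit or range.

## Robot

A 6-joint arm with a two-finger parallel gripper is mounted at the origin on the work surface. World frame = base frame: x ahead of the robot, y to its left, z up, the work surface at z = 0. Lengths are in mm, angles in rad, forces in N, time in s.
With the tool pointing down it reaches from about 300 to 775 mm from the base axis. Payload 14.6 kg.
Tool frame: the origin (TCP) lies midway between the tips of the shut fingers; the grasp point (between the pads) lies 19 mm behind it (manip.hold_point_z is the distance from the TCP to the grasp point, in mm); z points along the fingers, y is the direction in which the jaws open and shut (so a half turn about z gives the same grasp; the last joint's range is limited). The gripper opens to 94 mm and grips with 3 to 60 N. Pads are 16 mm wide; open, the fingers measure 119 mm over their backs; the gripper's body (75 mm by 177 mm) begins 78 mm behind the grasp point.
Start: joints at [1.156, 0.3, 1.521, -0, 1.321, -0.067], TCP at [187.454, 517.059, 205.446] pointing down, gripper open.
Joint ranges: [-3.03, 3.03], [-0.79, 2.21], [0.23, 2.52], [-1.04, 4.18], [0, 3.07], [-2.55, 2.55]. Speed limits (rad/s): [2.22, 2.22, 2.57, 3.14, 3.14, 3.14].

## Interface

Orientations are given as [roll, pitch, yaw] about the fixed x, y, z axes, in that order (R = Rz(yaw) Ry(pitch) Rx(roll)).
In Python, from cell import manip gives the robot as it stands.
- The arm moves only by the shell command python3 -m crank 'ROWS' [OPENING] [FORCE]. ROWS is JSON, a list of rows, each an object with "offset": the shift along the world's x, y, z in m, a list of three; "spin": the turn about the world's z in degrees. In form: [{"offset": [dx, dy, dz], "spin": spin}, ...]. A call has exactly 8 rows; each row is the pose to reach, as a shift and turn from the pose measured when the call began; what a row does not reach only later rows make up. A row lasts 1/12 s, in which the tool goes at most 41.7 mm and 7.16 degrees, less where a joint would pass 70% of its speed; a pose out of reach is approached as far as the arm can. A call with a gripper value outside its range is refused whole. OPENING is the opening, from 0 (shut) to 1 (fully open), set as the call begins (- or left out, the last holds). The fingers move at their own pace and stop on an object; FORCE is the grip in N (left out, the last holds). Time passes only in rows, so rows that repeat a pose let the fingers close, or fill a call up. It gives the time, the measured TCP pose, the force and the opening at its end, in the units of the state.
- manip.read_state(): the state, without advancing time (a new reading comes with each control period).
- manip.camera(name): name is "side" or "top"; returns a dict with "pixels" (400x640x3 uint8, red, green, blue), "fx", "fy", "cx", "cy" (pixels), "k1" (the pictures are not rectified: a ray, as slopes to the right and down, at radius r is drawn at 1 + k1 r^2 times it, then the intrinsics apply), "extrinsics" (4x4, takes a point from world to camera coordinates). Camera axes: x right, y down, z forward; pixel columns grow to the right and rows downward; lengths in mm; the calibration is good to about 2 mm. A picture is of the moment at which its call begins. There is no depth.
- manip.sign_off(): hands the job in, once; it reports no verdict.
Trained networks look in a picture, given as the dict that the camera call returned (one of the last four; its "shot" number tells which), for a name from the list of things; names that differ only in an ending like _2 or _b are one class to them, and where a whole thing is asked for, a point or a joint stands for the part that bears it (a point fixed in the world has none). Each returns a list of dicts, best first, with "conf" (0 to 1); they miss things now and then, are a little off and sometimes report something else, mostly with a low value. They report only what shows in the picture. A call takes as long as a camera call. They do not tell look-alikes from the thing itself.
- manip.search_frame(picture, name): "location" ([x, y, z] in mm, in world coordinates, good to about 4 mm: the middle of the surface that is visible of it).
- manip.masks_of(picture, name): "mask" (400x640 bool, what is visible of it).
The state is a dict: "clock": time; "joints": joint angles; "qd": joint speeds; "effort": joint torques, N m; "eef_pos": TCP position; "eef_rot": TCP orientation; "wrist_force": force on the tool from outside, world axes, zero at the start; "moment": the same for the moment, N m; "finger_gap": finger opening in mm.
Only numpy, scipy, OpenCV 4.12 (cv2) and the standard library are available. Lean on these libraries where they do the work, as an engineer would, in place of code of your own. Each camera call takes 0.05 s, during which the arm holds its last target. There are 200 camera calls.

## Working session

There is one attempt and no reset: what is moved stays moved. The work goes in short steps, Python scripts to look and compute and a shell command to move; the robot and the scene stay as the last step left them, time stands still between calls to the robot, and variables do not carry over. Pictures are saved under pics/ and viewed, about 8 in all and at most 12, crops included, and the job is handed in when it is done.

```bash
ls; mkdir -p pics
python3 - <<'E'
from cell import manip
import cv2
print(manip.read_state())
for c in("top","side"):
    p=manip.camera(c); cv2.imwrite(f"pics/{c}0.png",p["pixels"][...,::-1])
    print(c,p["fx"],p["cx"],p["cy"],p["k1"],p["extrinsics"])
    for n in("rack","rack_grip","bolt_knob","keeper","bottle1","bottle3","mortar","bell","ointment_jar","pastille_tin","pill_tile"):
        print(n,[(round(d["conf"],2),[round(float(v)) for v in d["location"]]) for d in manip.search_frame(p,n)][:5])
E
```

```text
pics
{'clock': 0.0, 'joints': array([ 1.15638853e+00,  3.00497722e-01,  1.52159402e+00,  2.33288087e-05,
        1.32068671e+00, -6.65945375e-02]), 'qd': array([ 0.00343513,  0.00042934,  0.00038468,  0.00050656, -0.0003726 ,
       -0.00033169]), 'effort': array([ 7.47041622e-05, -5.31801081e+01, -3.52738810e+01,  7.07524410e-02,
        2.43816606e-02,  6.87772672e-05]), 'eef_pos': array([187.35076299, 516.82512051, 204.86625137]), 'eef_rot': array([-3.14041099e+00, -1.01455206e-04,  2.79377355e+00]), 'wrist_force': array([-0.88241355,  0.69551788,  0.534405  ]), 'moment': array([ 0.00061419, -0.0090708 , -0.00772751]), 'finger_gap': 93.76669597952592}
top 376.38870150966505 314.0515766229873 209.50702005341464 -0.05725619926083583 [[ 2.56984774e-02 -9.99661730e-01  4.00173890e-03 -2.29227132e+01]
 [-9.66433290e-01 -2.58675074e-02 -2.55612143e-01  5.95109841e+02]
 [ 2.55629192e-01  2.70142921e-03 -9.66771130e-01  8.57672016e+02]
 [ 0.00000000e+00  0.00000000e+00  0.00000000e+00  1.00000000e+00]]
rack [(0.76, [484, 51, 83]), (0.48, [499, 22, 75])]
rack_grip [(0.63, [492, 56, 83]), (
[... 792 characters left out ...]
4671e-01  1.04571701e+03]
 [ 0.00000000e+00  0.00000000e+00  0.00000000e+00  1.00000000e+00]]
rack [(0.72, [494, 14, 83])]
rack_grip [(0.93, [488, 32, 84]), (0.73, [514, -24, 41])]
bolt_knob [(0.74, [464, 122, 42]), (0.65, [458, 160, 104])]
keeper [(0.71, [494, 11, 82]), (0.41, [457, 157, 108])]
bottle1 [(0.93, [631, 85, 45]), (0.69, [493, 16, 39]), (0.68, [515, -24, 42]), (0.63, [350, 51, 50]), (0.61, [491, -440, 7])]
bottle3 [(0.93, [631, 85, 45]), (0.69, [493, 16, 39]), (0.68, [515, -24, 42]), (0.63, [350, 51, 50]), (0.61, [491, -440, 7])]
mortar [(0.56, [765, 124, 63])]
bell [(0.82, [485, 384, 31])]
ointment_jar [(0.85, [738, -186, 54])]
pastille_tin [(0.87, [769, -54, 26])]
pill_tile []
```

View pics/top0.png

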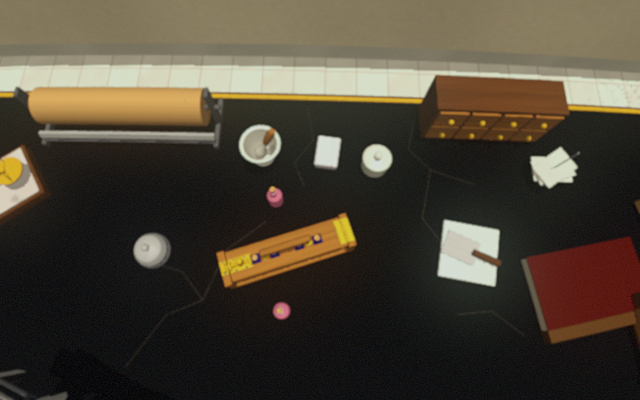

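View pics/side0.png

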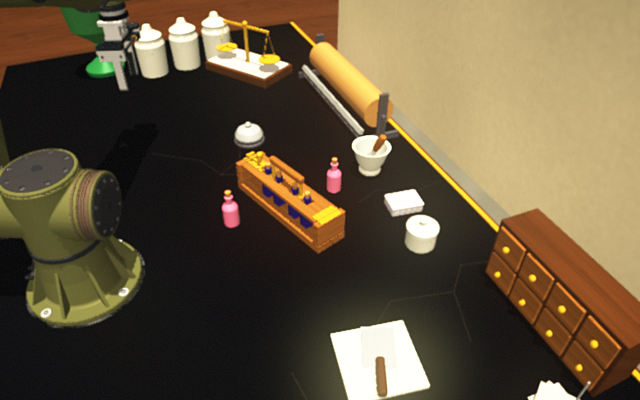

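Top view: the rack lies from (218,260) to (355,235). The bolt and keeper brass is at the left end (~(238,263)) and the hinge plate at the right (345,231). The look-alikes are pink bottles at (275,197) and (282,311) in the top view, and (334,175) and (231,210) in the side view. The target is the oak rack with cobalt bottles. I'll check close crops of both views.

Run:
```python
import cv2,numpy as np
a=cv2.imread("pics/top0.png")[205:295,208:368]; b=cv2.imread("pics/side0.png")[145:255,228:352]
a=cv2.resize(a,None,fx=5,fy=5,interpolation=cv2.INTER_CUBIC)
b=cv2.resize(b,None,fx=5,fy=5,interpolation=cv2.INTER_CUBIC)
cv2.imwrite("pics/a.png",a);cv2.imwrite("pics/b.png",b)
```

```text
(no output)
```

View pics/a.png

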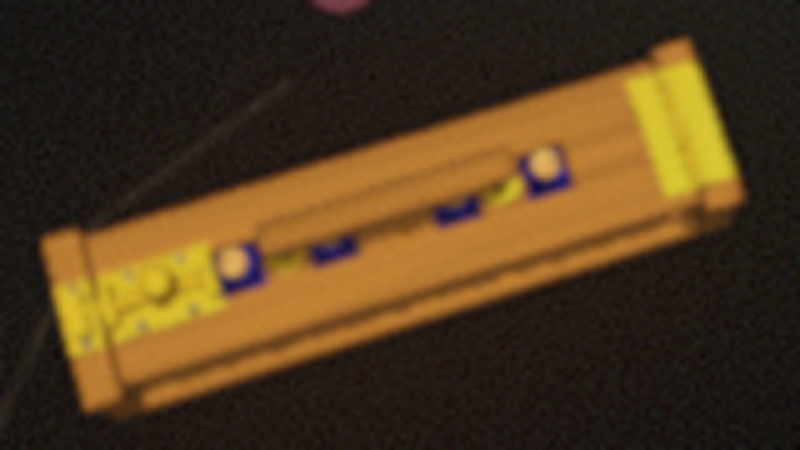

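View pics/b.png

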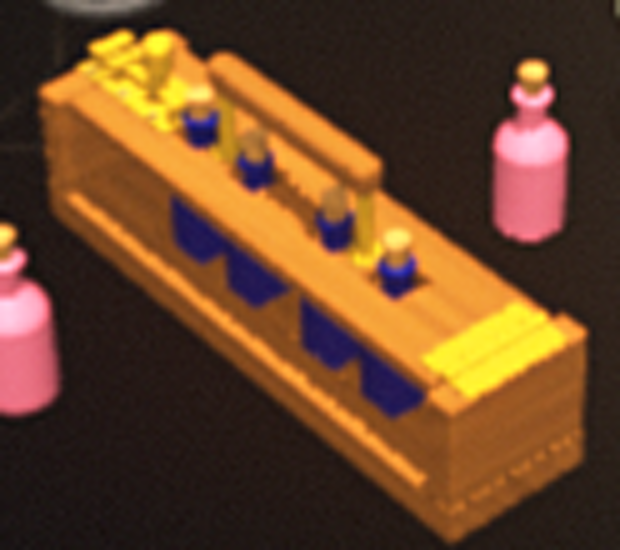

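```bash
cat > fit.py <<'E'
import numpy as np
from scipy.optimize import least_squares
from cell import manip
P={c:manip.camera(c) for c in("top","side")}
def proj(p,X):
    E=p["extrinsics"]; c=np.c_[X,np.ones(len(X))]@np.array(E)[:3].T
    s=c[:,:2]/c[:,2:]; s=s*(1+p["k1"]*(s**2).sum(1,keepdims=True))
    return s*[p["fx"],p["fy"]]+[p["cx"],p["cy"]]
def world(v,X): 
    c,s=np.cos(v[2]),np.sin(v[2]); return np.c_[v[0]+c*X[:,0]-s*X[:,1],v[1]+s*X[:,0]+c*X[:,1],X[:,2]]
E
python3 - <<'E'
from fit import *
K=(0,104,121)
T=[((0,77,107),(235,262)),((0,-77,107),(546,163)),(K,(160,278)),((0,61,140),(262,238)),((0,-61,140),(512,158)),((0,164,83),(63,323)),((0,-164,83),(717,122))]
S=[((0,77,107),(202,95)),((0,31,107),(257,135)),((0,-31,107),(335,195)),((0,-77,107),(400,238)),(K,(160,38)),((-42,-164,0),(455,543)),((42,-164,0),(582,460)),((-42,164,0),(50,215))]
def go(v):
    r=[]
    for n,L,o in(("top",T,(208,205)),("side",S,(228,145))):
        X=np.array([l[0] for l in L],float); X[[l[0]==K for l in L],1]+=v[3]
        uv=np.array([l[1] for l in L])/5-.4+o
        r.append(proj(P[n],world(v,X))-uv)
    return np.vstack(r)
f=least_squares(lambda v:go(v).ravel(),[485,50,.2,0],loss="soft_l1",x_scale=[10,10,.1,10])
print(f.x,np.degrees(f.x[2]));print(go(f.x).round(1))
print(np.round(world(f.x,np.array([[0,0,131],[0,104+f.x[3],111],[0,154,90]])),1))
E
```

```text
[4.94504073e+02 5.51804955e+01 3.34744055e-01 6.49952108e+00] 19.179421583059547
[[ 0.1  0.2]
 [ 0.8  0.2]
 [ 0.1  0.5]
 [-0.7  0.9]
 [ 1.1  0.7]
 [ 0.8  0.3]
 [ 0.4 -0.4]
 [-0.  -1.1]
 [ 0.1 -0.9]
 [ 0.4 -1.1]
 [-0.2 -0.5]
 [ 0.2 -0.1]
 [-0.4 -0.4]
 [ 0.4 -0.4]
 [ 1.2 -1.2]]
[[494.5  55.2 131. ]
 [458.2 159.5 111. ]
 [443.9 200.6  90. ]]
```

The fit agrees to about 1 px. The rack origin is (494.5, 55.2), yaw 19.2°, and the bolt is drawn about 17 mm short of home. I'll travel high to the knob with the jaws along rack x.

```bash
python3 -m crank '[{"offset":[0.02,-0.026,0.01],"spin":-6},{"offset":[0.044,-0.058,0.01],"spin":-12},{"offset":[0.069,-0.091,0.01],"spin":-18},{"offset":[0.094,-0.124,0.01],"spin":-25},{"offset":[0.119,-0.157,0.01],"spin":-32},{"offset":[0.144,-0.19,0.01],"spin":-38},{"offset":[0.169,-0.223,0.01],"spin":-45},{"offset":[0.194,-0.256,0.01],"spin":-51}]' 0.5 8; python3 -m crank '[{"offset":[0.0,0.0,0.0],"spin":0},{"offset":[0,0,0],"spin":0},{"offset":[0,0,0],"spin":0},{"offset":[0,0,0],"spin":0},{"offset":[0,0,0],"spin":0},{"offset":[0,0,0],"spin":0},{"offset":[0,0,0],"spin":0},{"offset":[0,0,0],"spin":0}]'
```

```text
clock: 1.97
eef_pos: [382.3, 259.3, 215.7]
eef_rot: [3.141, -0.0, 1.898]
wrist_force: [1.1, -0.1, 0.3]
finger_gap: 47.9
clock: 2.63
eef_pos: [382.0, 259.7, 215.7]
eef_rot: [3.141, -0.0, 1.899]
wrist_force: [0.0, 0.1, 0.5]
finger_gap: 47.0
```

```bash
python3 -m crank '[{"offset":[0.02,-0.025,0],"spin":0.4},{"offset":[0.042,-0.055,0],"spin":0.4},{"offset":[0.064,-0.084,0],"spin":0.4},{"offset":[0.0762,-0.1,0],"spin":0.4},{"offset":[0.0762,-0.1,-0.02],"spin":0.4},{"offset":[0.0762,-0.1,-0.045],"spin":0.4},{"offset":[0.0762,-0.1,-0.065],"spin":0.4},{"offset":[0.0762,-0.1,-0.065],"spin":0.4}]'
python3 - <<'E'
from cell import manip
import cv2,numpy as np
p=manip.camera("side")["pixels"][...,::-1];q=manip.camera("top")["pixels"][...,::-1]
a=cv2.resize(p[100:240,210:350],(395,395),interpolation=3);b=cv2.resize(q[175:315,180:320],(395,395),interpolation=3)
cv2.imwrite("pics/c.png",np.hstack([a,b]))
E
```

```text
clock: 3.3
eef_pos: [456.6, 159.2, 147.3]
eef_rot: [-3.137, -0.001, 1.906]
wrist_force: [-0.4, 0.3, -0.9]
finger_gap: 47.1
```

View pics/c.png

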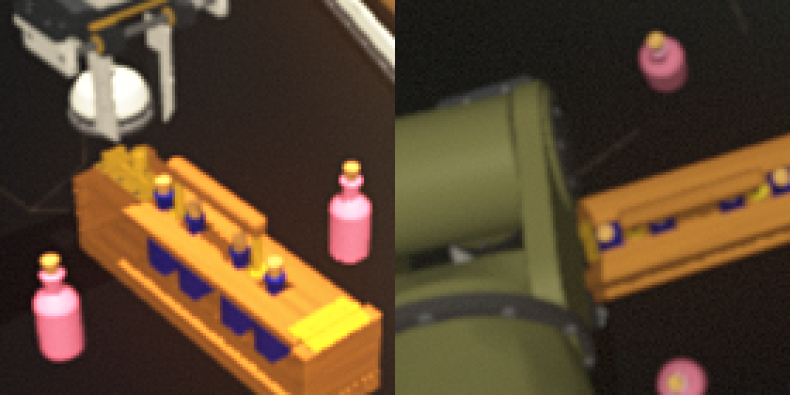

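The side crop shows the fingers (crop (105,135) and (165,120)) standing either side of the knob (140,152), above it. Descend and close softly.

```bash
python3 -m crank '[{"offset":[0.001,0,-0.012],"spin":0},{"offset":[0.001,0,-0.026],"spin":0},{"offset":[0.001,0,-0.038],"spin":0},{"offset":[0.001,0,-0.044],"spin":0},{"offset":[0.001,0,-0.044],"spin":0},{"offset":[0.001,0,-0.044],"spin":0},{"offset":[0.001,0,-0.044],"spin":0},{"offset":[0.001,0,-0.044],"spin":0}]'
python3 -m crank '[{"offset":[0,0,0],"spin":0},{"offset":[0,0,0],"spin":0},{"offset":[0,0,0],"spin":0},{"offset":[0,0,0],"spin":0},{"offset":[0,0,0],"spin":0},{"offset":[0,0,0],"spin":0},{"offset":[0,0,0],"spin":0},{"offset":[0,0,0],"spin":0}]' 0.1 6
```

```text
clock: 4.07
eef_pos: [459.6, 160.0, 108.1]
eef_rot: [3.14, -0.0, 1.906]
wrist_force: [-0.5, -0.1, 0.2]
finger_gap: 47.6
clock: 4.73
eef_pos: [459.4, 159.9, 108.0]
eef_rot: [3.141, -0.0, 1.906]
wrist_force: [-3.3, -1.3, 3.4]
finger_gap: 15.6
```

Knob gripped (gap 15.6 mm). Slide along rack +y.

```bash
python3 -m crank '[{"offset":[-0.001,0.0028,0],"spin":0},{"offset":[-0.002,0.0057,0],"spin":0},{"offset":[-0.003,0.0085,0],"spin":0},{"offset":[-0.004,0.0113,0],"spin":0},{"offset":[-0.0045,0.0132,0],"spin":0},{"offset":[-0.0049,0.0142,0],"spin":0},{"offset":[-0.0049,0.0142,0],"spin":0},{"offset":[-0.0049,0.0142,0],"spin":0}]'
python3 -m crank '[{"offset":[-0.0003,0.0009,0],"spin":0},{"offset":[-0.0006,0.0018,0],"spin":0},{"offset":[-0.0008,0.0024,0],"spin":0},{"offset":[-0.001,0.0028,0],"spin":0},{"offset":[-0.001,0.0028,0],"spin":0},{"offset":[-0.001,0.0028,0],"spin":0},{"offset":[-0.001,0.0028,0],"spin":0},{"offset":[-0.001,0.0028,0],"spin":0}]'
```

```text
clock: 5.4
eef_pos: [454.3, 174.4, 108.0]
eef_rot: [3.141, -0.001, 1.906]
wrist_force: [-5.3, -0.4, 2.9]
finger_gap: 15.4
clock: 6.07
eef_pos: [453.5, 177.2, 108.0]
eef_rot: [3.141, -0.001, 1.906]
wrist_force: [3.0, -2.8, -1.8]
finger_gap: 15.1
```

```bash
python3 -m crank '[{"offset":[-0.0004,0.001,0],"spin":0},{"offset":[-0.0007,0.002,0],"spin":0},{"offset":[-0.001,0.0028,0],"spin":0},{"offset":[-0.001,0.0028,0],"spin":0},{"offset":[-0.001,0.0028,0],"spin":0},{"offset":[-0.001,0.0028,0],"spin":0},{"offset":[-0.001,0.0028,0],"spin":0},{"offset":[-0.001,0.0028,0],"spin":0}]'
python3 -m crank '[{"offset":[0,0,0],"spin":0},{"offset":[0,0,0],"spin":0},{"offset":[0,0,0],"spin":0},{"offset":[0,0,0],"spin":0},{"offset":[0,0,0.01],"spin":0},{"offset":[0,0,0.04],"spin":0},{"offset":[0,0,0.075],"spin":0},{"offset":[0,0,0.11],"spin":0}]' 0.5
```

```text
clock: 6.73
eef_pos: [452.4, 180.1, 108.1]
eef_rot: [3.141, -0.001, 1.906]
wrist_force: [0.7, -2.6, -1.8]
finger_gap: 15.4
clock: 7.4
eef_pos: [451.9, 180.0, 220.0]
eef_rot: [3.141, -0.001, 1.906]
wrist_force: [-1.1, -0.6, 0.3]
finger_gap: 46.7
```

Run:
```python
from cell import manip
import cv2,numpy as np
p=manip.camera("side")["pixels"][...,::-1]
cv2.imwrite("pics/s1.png",p)
cv2.imwrite("pics/d.png",cv2.resize(p[145:255,228:352],None,fx=5,fy=5,interpolation=3))
```

```text
(no output)
```

View pics/d.png

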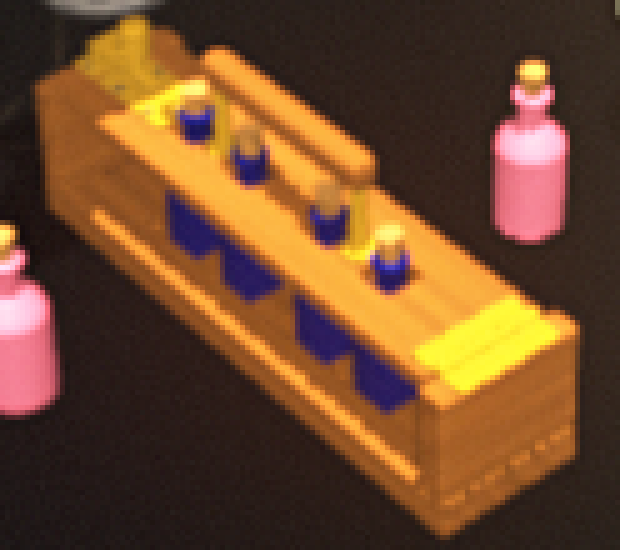

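The rack shifted about (-7,-5) crop px, i.e. it was pushed a few mm against the bolt's stop. The knob top is now at crop (133,22). Refit with this view.

Run:
```python
from fit import *
X0=np.array([(0,77,107),(0,31,107),(0,-31,107),(0,-77,107),(-42,-164,0),(42,-164,0),(-42,164,0),(0,104,121)],float)
A=np.array([(202,95),(257,135),(335,195),(400,238),(455,543),(582,460),(50,215),(160,38)])
B=np.array([(196,89),(250,130),(329,189),(390,233),(447,537),(576,456),(45,209),(133,22)])
for uv in(A,B):
    uv=uv/5-.4+[228,145]
    def go(v):
        X=X0.copy();X[-1,1]+=v[3];return proj(P["side"],world(v,X))-uv
    f=least_squares(lambda v:go(v).ravel(),[494,55,.33,6])
    print(f.x.round(3),np.abs(go(f.x)).max())
```

```text
[4.93081e+02 5.27130e+01 3.42000e-01 6.92900e+00] 0.6226933354092239
[4.91182e+02 5.76310e+01 3.41000e-01 2.36270e+01] 0.5301953749624886
```

Bolt travel fits at about 23.6 mm, against its stop. The rack is now at about (492.6, 60.1). Go over the handle and down.

```bash
python3 -m crank '[{"offset":[0.008,-0.025,0],"spin":0},{"offset":[0.02,-0.06,0],"spin":0},{"offset":[0.033,-0.097,0],"spin":0},{"offset":[0.0405,-0.12,0],"spin":0},{"offset":[0.0405,-0.12,-0.015],"spin":0},{"offset":[0.0405,-0.12,-0.04],"spin":0},{"offset":[0.0405,-0.12,-0.055],"spin":0},{"offset":[0.0405,-0.12,-0.055],"spin":0}]'
python3 -m crank '[{"offset":[0,0,0],"spin":0},{"offset":[0,0,0],"spin":0},{"offset":[0,0,0],"spin":0},{"offset":[0,0,0],"spin":0},{"offset":[0,0,0],"spin":0},{"offset":[0,0,0],"spin":0},{"offset":[0,0,0],"spin":0},{"offset":[0,0,0],"spin":0}]'
python3 - <<'E'
from cell import manip
import cv2
p=manip.camera("side")["pixels"][...,::-1]
cv2.imwrite("pics/e.png",cv2.resize(p[105:255,228:352],None,fx=4,fy=4,interpolation=3))
E
```

```text
clock: 8.22
eef_pos: [492.0, 60.2, 162.5]
eef_rot: [3.141, -0.003, 1.906]
wrist_force: [-0.6, -0.3, -0.6]
finger_gap: 47.0
clock: 8.88
eef_pos: [492.0, 60.2, 162.7]
eef_rot: [3.141, -0.002, 1.906]
wrist_force: [1.0, 0.8, -1.0]
finger_gap: 47.1
```

View pics/e.png

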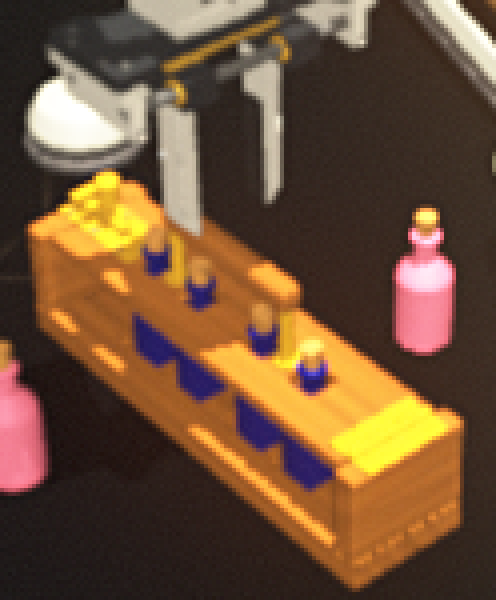

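The fingers (tips at crop (185,230) and (270,200)) straddle the handle near its middle, and the knob (108,182) is up by the keeper. Descend, then grip.

```bash
python3 -m crank '[{"offset":[0.0005,0,-0.012],"spin":0},{"offset":[0.0005,0,-0.026],"spin":0},{"offset":[0.0005,0,-0.04],"spin":0},{"offset":[0.0005,0,-0.048],"spin":0},{"offset":[0.0005,0,-0.052],"spin":0},{"offset":[0.0005,0,-0.052],"spin":0},{"offset":[0.0005,0,-0.052],"spin":0},{"offset":[0.0005,0,-0.052],"spin":0}]'
python3 -m crank '[{"offset":[0,0,0],"spin":0},{"offset":[0,0,0],"spin":0},{"offset":[0,0,0],"spin":0},{"offset":[0,0,0],"spin":0},{"offset":[0,0,0],"spin":0},{"offset":[0,0,0],"spin":0},{"offset":[0,0,0],"spin":0},{"offset":[0,0,0],"spin":0}]' 0.05 45
python3 -m crank '[{"offset":[0,0,0],"spin":0},{"offset":[0,0,0.001],"spin":0},{"offset":[0,0,0.003],"spin":0},{"offset":[0,0,0.005],"spin":0},{"offset":[0,0,0.007],"spin":0},{"offset":[0,0,0.008],"spin":0},{"offset":[0,0,0.008],"spin":0},{"offset":[0,0,0.008],"spin":0}]'
python3 -c "
from cell import manip;print(manip.read_state()['moment'])"
```

```text
clock: 9.6
eef_pos: [492.9, 60.2, 111.3]
eef_rot: [3.14, -0.002, 1.906]
wrist_force: [-0.4, 0.2, -0.8]
finger_gap: 47.4
clock: 10.27
eef_pos: [493.2, 60.2, 111.4]
eef_rot: [3.139, -0.002, 1.906]
wrist_force: [3.0, 1.1, 0.1]
finger_gap: 15.8
clock: 10.93
eef_pos: [493.1, 60.2, 119.4]
eef_rot: [3.14, -0.002, 1.906]
wrist_force: [0.6, 0.6, -8.1]
finger_gap: 15.6
[-0.18289154 -0.01313673  0.02227647]
```

Full weight (8 N) carried. Lift smoothly another 92 mm.

```bash
python3 -m crank '[{"offset":[0,0,0.003],"spin":0},{"offset":[0,0,0.009],"spin":0},{"offset":[0,0,0.017],"spin":0},{"offset":[0,0,0.025],"spin":0},{"offset":[0,0,0.033],"spin":0},{"offset":[0,0,0.039],"spin":0},{"offset":[0,0,0.043],"spin":0},{"offset":[0,0,0.044],"spin":0}]'
python3 -m crank '[{"offset":[0,0,0.003],"spin":0},{"offset":[0,0,0.009],"spin":0},{"offset":[0,0,0.018],"spin":0},{"offset":[0,0,0.027],"spin":0},{"offset":[0,0,0.036],"spin":0},{"offset":[0,0,0.043],"spin":0},{"offset":[0,0,0.047],"spin":0},{"offset":[0,0,0.048],"spin":0}]'
python3 -m crank '[{"offset":[0,0,0],"spin":0},{"offset":[0,0,0],"spin":0},{"offset":[0,0,0],"spin":0},{"offset":[0,0,0],"spin":0},{"offset":[0,0,0],"spin":0},{"offset":[0,0,0],"spin":0},{"offset":[0,0,0],"spin":0},{"offset":[0,0,0],"spin":0}]'
python3 - <<'E'
from cell import manip
import cv2
print(manip.read_state()['moment'])
p=manip.camera("side")["pixels"][...,::-1]
cv2.imwrite("pics/g.png",cv2.resize(p[75:235,208:368],None,fx=3.75,fy=3.75,interpolation=3))
E
```

```text
clock: 11.6
eef_pos: [493.3, 60.3, 164.4]
eef_rot: [3.138, -0.002, 1.906]
wrist_force: [-1.0, -0.4, -7.3]
finger_gap: 15.7
clock: 12.27
eef_pos: [493.6, 60.3, 213.3]
eef_rot: [3.137, -0.001, 1.906]
wrist_force: [-0.9, 0.1, -7.8]
finger_gap: 15.9
clock: 12.93
eef_pos: [493.6, 60.3, 213.2]
eef_rot: [3.137, -0.001, 1.906]
wrist_force: [-0.7, 0.6, -7.6]
finger_gap: 15.3
[-0.14759078  0.06636068 -0.0846886 ]
```

View pics/g.png

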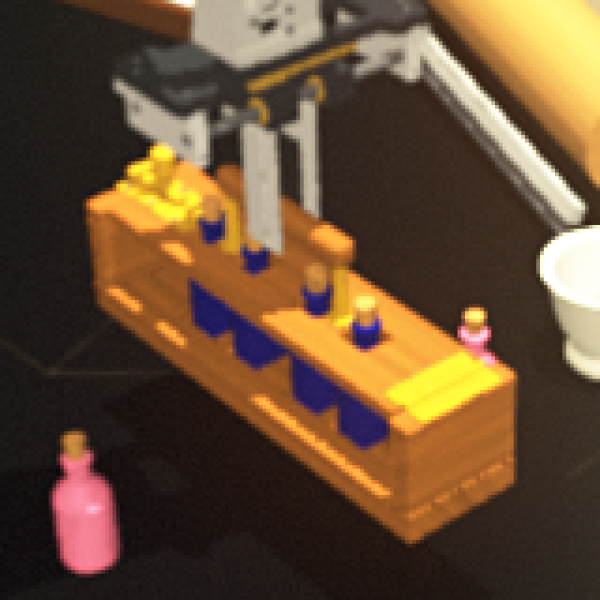

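The rack hangs in the air with all four blue bottles (corks at crop (210,200) to (365,303)) and the board closed. I'll check height, tilt and drift numerically.

Run:
```python
from fit import *
from scipy.spatial.transform import Rotation as R
X0=np.array([(0,77,107),(0,-31,107),(0,-77,107),(-42,-164,0),(42,-164,0),(-42,164,0),(0,104,121)],float)
uv=np.array([(210,200),(317,268),(365,303),(410,543),(515,480),(98,305),(162,150)])/3.75-.4+[208,75]
def go(v):
    X=X0.copy();X[-1,1]+=v[3]
    return proj(P["side"],R.from_euler("ZXY",[v[2],v[5],v[6]]).apply(X)+[v[0],v[1],v[4]])-uv
f=least_squares(lambda v:go(v).ravel(),[492,60,.335,23,100,0,0],x_scale=[10,10,.1,10,10,.1,.1])
print("x y yaw bolt z tilt_x tilt_y",f.x.round(3),np.abs(go(f.x)).max())
s=manip.read_state();print(s["eef_pos"],s["wrist_force"],np.abs(s["qd"]).max(),s["finger_gap"])
```

```text
x y yaw bolt z tilt_x tilt_y [ 4.93147e+02  6.06390e+01  3.39000e-01  2.41140e+01  9.94390e+01
 -8.00000e-03 -1.00000e-02] 0.352120562028432
[493.59339497  60.27795007 213.29885482] [-0.54269842  0.87418116 -8.50380291] 0.0012047106469584134 15.713261660417997
```

Level to within 0.01 rad at z ≈ 99 mm, bolt at about 24 mm, arm still. Hand in.

```bash
python3 -c "
from cell import manip;print(manip.sign_off())"
```

```text
the job is handed in; nothing more can be done
None
```

The bolt is home and the rack is held by its handle about 10 cm above the counter, level and still. I handed the job in at about 13 s of the 45 s allowed; no verdict is reported.

- **Bolt:** I gripped the knob with 6 N and slid it along the rack until it met its stop. Pushing on the stop shifted the rack about 5 mm along its length while it stood on the counter.
- **Lift:** I gripped the middle of the oak handle with 45 N and raised it about 102 mm in three smooth stages.

The last checks, made before hand-in, fitted the rack's pose in the side view to within 0.4 px:

| Check | Measured | Required |
|---|---|---|
| Rack height | about 99 mm | 70–150 mm |
| Tilt | about 0.01 rad about each axis | under 0.10 rad |
| Bolt travel | about 24 mm | over 21.5 mm |
| Wrist load | 8.5 N, about the rack's full weight | – |
| Finger gap on the 16 mm bar | 15.7 mm | – |

In the last side picture the board looked closed and all four blue bottles stood upright. The arm's path kept clear of the bystanders and both pink bottles, but I did not re-measure their positions afterwards. The final pose also comes from the side camera alone, as the arm had blocked the top view of the rack's bolt end earlier. No check failed; the separate fits for the rack's starting position differed by 2–3 mm.

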